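Lay out the sampled parts on their footprint tiles

ROBOT

A 6-joint arm with a two-finger parallel gripper is mounted at the origin on the work surface. World frame = base frame: x ahead of the robot, y to its left, z up, the work surface at z = 0. Lengths are in m, angles in degrees, forces in N, time in s.
With the tool pointing down it reaches from about 0.25 to 0.725 m from the base axis. Payload 9.7 kg.
Tool frame: the origin (TCP) lies midway between the tips of the shut fingers; the grasp point (between the pads) lies 19 mm behind it; z points along the fingers, y is the line along which they close (so a half turn about z gives the same grasp; the last joint's range is limited). The gripper opens to 85 mm and grips with 20 to 120 N. Pads are 22 mm wide; open, the fingers measure 114 mm over their backs; the gripper's body (76 mm by 85 mm) begins 54 mm behind the grasp point. The pads swing forward as they close: fully open they stand 13 mm farther back than shut.
Start: joints at [-75.86, 4.979, 10.078, 95.1, 0, 90], TCP at [0.134, -0.533, 0.203] pointing down, gripper open.
Joint ranges: [-179.16, 179.16], [-48.56, 103.87], [-65.8, 70.77], [-126.05, 130.52], [-82.76, 87.17], [-180, 180]. Speed limits (degrees/s): [127.2, 127.2, 147.25, 180, 180, 180].

INTERFACE

Orientations are given as [roll, pitch, yaw] about the fixed x, y, z axes, in that order (R = Rz(yaw) Ry(pitch) Rx(roll)).
In Python, from workcell import * gives the robot as it stands.
- The arm moves only by the tool servo_tool, never from a script. Its argument "moves" is a list of rows, each a list of 4 numbers: the shift along the world's x, y, z in cm, then the turn about the world's z in rad. A call has 1 to 20 rows; each row is the pose to reach, as a shift and turn from the pose commanded when the call began; what a row does not reach only later rows make up. A row lasts 1/12 s, in which the tool goes at most 41.7 mm and 7.16 degrees, less where a joint would pass 70% of its speed; a pose out of reach is approached as far as the arm can. A call with a gripper value outside its range is refused whole. "claw" is the closure, from 0 (fully open) to 1 (shut), set as the call begins (left out, the last holds). The fingers move at their own pace and stop on an object; "force" is the grip in N (left out, the last holds). Time passes only in rows, so rows that repeat a pose let the fingers close. It gives the time, the measured TCP pose, the force, the opening and the grip force at its end, in the units of the state.
- get_obs(): the state, without advancing time (a new reading comes with each control period).
- camera(name): name is "scene" or "top" or "wrist"; returns the picture (420x560x3 uint8, red, green, blue); there is no depth.
- get_calibration(name): a dict with "fx", "fy", "cx", "cy" (pixels), "rvec" (rotation vector, rad) and "tvec" (3), from world to camera coordinates, as OpenCV has them; the wrist camera has in their place "tool_from_camera" (4x4, takes a point from camera to tool coordinates, whose origin is the TCP and whose axes are the flange's). Camera axes: x right, y down, z forward; pixel columns grow to the right and rows downward; lengths in m; the calibration is good to about 2 mm. A picture is of the moment at which its call begins: read the wrist's pose just before it. get_calibration takes no time and is no camera call.
- job_done(): hands the job in; it is judged then, once.
The state is a dict: "time": time; "q": joint angles; "qd": joint speeds; "joint_efforts": joint torques, N m; "ee_pos": TCP position; "tcp_rot": TCP orientation; "wrist_force": force on the tool from outside, world axes, zero at the start; "torque": the same for the moment, N m; "opening": finger opening in m; "grasp_force": force on a finger pad.
Only numpy, scipy, OpenCV 4.12 (cv2) and the standard library are available. Lean on these libraries where they do the work, as an engineer would, in place of code of your own. Each camera call takes 0.05 s, during which the arm holds its last target. There are 200 camera calls.

TASK

Lay out the four sampled parts for measuring: set each one upright on the tile whose printed outline has its shape and size, centred on the outline, the box-shaped capacitor lined up with its rectangle. Lower each part onto its tile rather than dropping it, and leave the mouse and the bottle standing where they are.

Things in the scene. Friction and masses are not known exactly. Their poses are not given: they have to be found in the camera images.
- large_can: Large bare-metal capacitor can standing upright: cylinder 40 mm diameter, 50 mm high in all, dark top with two small brass terminals 4 mm high (solid wall up to 46 mm). About 80 g nominal. Origin: centre of the underside; z up.
- small_can: Small bare-metal capacitor can standing upright, like the large one but 22 mm diameter and 40 mm high in all (wall up to 36 mm, then two 4 mm terminals). About 25 g. Origin: centre of the underside; z up.
- film_cap: Box-shaped grey plastic film capacitor, 46 mm long (its x) x 20 mm wide (its y) x 30 mm high, with two thin steel tabs 5 mm high on top. About 50 g, standing at any yaw. Origin: centre of the underside; z up.
- toroid: Toroid coil lying flat: dark ring wound with copper, 48 mm outer and about 21 mm inner diameter, 22 mm high. About 80 g. Origin: centre of the underside; z up.
- tile_large_can: Fixed pale square tile, 72 x 72 x 4 mm thick, lying on the bench, with a thin black outline printed at its centre: a single circle of 40 mm diameter (the footprint of the large can). Origin: centre of the tile's underside (bench level); its top is 4 mm above.
- tile_small_can: Fixed pale square tile, 72 x 72 x 4 mm thick, lying on the bench, with a thin black outline printed at its centre: a single circle of 22 mm diameter (the footprint of the small can). Origin: centre of the tile's underside (bench level); its top is 4 mm above.
- tile_film_cap: Fixed pale square tile, 72 x 72 x 4 mm thick, lying on the bench, with a thin black outline printed at its centre: a rectangle 46 mm long (the tile's x) x 20 mm (the tile's y), the footprint of the film capacitor, either way round. Origin: centre of the tile's underside (bench level); its top is 4 mm above.
- tile_toroid: Fixed pale square tile, 72 x 72 x 4 mm thick, lying on the bench, with a thin black outline printed at its centre: two concentric circles, 48 and 22 mm diameter (the footprint of the toroid). Origin: centre of the tile's underside (bench level); its top is 4 mm above.
- mouse: Pale loose computer mouse, 100 x 58 mm, 32 mm high, lying among the parts; to be left alone. Origin: centre of its underside.
- bottle: Amber loose bottle with a white cap standing among the parts, 44 mm diameter, 80 mm high; to be left alone. Origin: centre of its underside.
Things that resemble listed ones, but are neither listed nor needed, are in the scene too. Leave any red look-alike of the small_can alone.

How it is judged (in metres and radians):
At the end, for the whole second after the job is handed in: Each of the four parts rests upright (within 0.12 rad) on its own tile, within 12 mm of its centre, at rest; the box-shaped capacitor's long side is within 0.25 rad of its rectangle's, either way round; the mouse and the bottle are upright and within 20 mm of where they stood (horizontal distance between large_can and tile_large_can below 0.012 m and z of large_can in the frame of tile_large_can between 0.001 and 0.008 m and angle between each of large_can, small_can, film_cap, toroid's own z axis and vertical below 0.12 rad and linear speed of each of large_can, small_can, film_cap, toroid below 0.02 m/s and horizontal distance between small_can and tile_small_can below 0.012 m and z of small_can in the frame of tile_small_can between 0.001 and 0.008 m and horizontal distance between film_cap and tile_film_cap below 0.012 m and z of film_cap in the frame of tile_film_cap between 0.001 and 0.008 m and horizontal distance between toroid and tile_toroid below 0.012 m and z of toroid in the frame of tile_toroid between 0.001 and 0.008 m and angle between the x axis of film_cap and the x axis of tile_film_cap, either way round below 0.25 rad and distance of each of mouse, bottle from where it was at the start of the episode below 0.02 m and angle between each of mouse, bottle's own z axis and vertical below 0.15 rad); the robot touches nothing.
It fails at once if a part is let go in the air, its underside more than 25 mm above the bench ((height (world z) of large_can above 0.025 m and contact force between the fingers and large_can below 0.05 N) or (height (world z) of small_can above 0.025 m and contact force between the fingers and small_can below 0.05 N) or (height (world z) of film_cap above 0.025 m and contact force between the fingers and film_cap below 0.05 N) or (height (world z) of toroid above 0.025 m and contact force between the fingers and toroid below 0.05 N)).
It fails at once if the mouse or the bottle is moved by more than 20 mm or tipped (distance of any of mouse, bottle from where it was at the start of the episode above 0.02 m or angle between any of mouse, bottle's own z axis and vertical above 0.3 rad).
It also fails if it takes over 106 s, if anything falls off the work surface, if the arm or the gripper's body presses on something with over 40 N, if the wrist force passes 120 N, or if a joint passes its speed limit or range.

## Working session

There is one attempt and no reset: what is moved stays moved. The work goes in short steps, Python scripts to look and compute and a tool call to move; the robot and the scene stay as the last step left them, time stands still between calls to the robot, and variables do not carry over. Pictures are saved under pics/ and viewed, at most 17 in all, crops included, and the job is handed in when it is done.

Besides the shell and the picture viewer there is one more tool, called after "Request:" as name(argument=value, ...) on one line, values as JSON. servo_tool: Moves the arm, as the interface text tells. Its arguments: {"type":"object","properties":{"moves":{"type":"array","items":{"type":"array","items":{"type":"number"}}},"claw":{"type":"number"},"force":{"type":"number"}},"required":["moves"]}

```bash
mkdir -p pics; cat > h.py <<'E'
from workcell import *
import numpy as np, cv2
def px2w(name,uv,z):
    c=get_calibration(name); R=cv2.Rodrigues(np.array(c['rvec'],float))[0]; t=np.array(c['tvec'],float).ravel()
    o=-R.T@t; d=R.T@np.array([(uv[0]-c['cx'])/c['fx'],(uv[1]-c['cy'])/c['fy'],1]); return o+d*(z-o[2])/d[2]
def save(name,f): cv2.imwrite('pics/'+f,cv2.cvtColor(np.asarray(camera(name)),cv2.COLOR_RGB2BGR))
E
python3 - <<'E'
from h import *
save('top','top0.png'); save('scene','scene0.png')
for n in('top','scene'):
    c=get_calibration(n);R=cv2.Rodrigues(np.array(c['rvec'],float))[0];print(n,c['fx'],-R.T@np.ravel(c['tvec']),R[2])
im=cv2.imread('pics/top0.png'); cv2.imwrite('pics/top0b.png',cv2.resize(im,(800,600),interpolation=cv2.INTER_CUBIC))
print(get_obs())
E
```

```text
top 400.1430648737505 [ 0.31692798 -0.00887352  0.93734371] [ 0.21398131 -0.00204503 -0.97683561]
scene 477.0764540616899 [1.08116909 0.41429756 0.54028488] [-0.66400495 -0.47148741 -0.58034218]
{'time': 0.1, 'q': array([-7.58594992e+01,  5.01081238e+00,  1.00391499e+01,  9.51006796e+01,
       -1.56842308e-03,  8.99994314e+01]), 'qd': array([ 0.06078402, -0.11138945,  0.10832262,  0.04054785,  0.09001209,
        0.0470061 ]), 'joint_efforts': array([-1.23187641e-03, -5.21559620e+01,  4.65655375e+01,  1.59687881e-02,
       -5.67347001e-05,  9.33636272e-06]), 'ee_pos': array([ 0.13429709, -0.53309915,  0.20252792]), 'tcp_rot': array([-1.79927658e+02,  1.56770395e-03,  1.41410713e+01]), 'wrist_force': array([-0.17649094,  0.40074236, -0.44021044]), 'torque': array([-0.02055101,  0.01662179, -0.01789954]), 'grasp_force': 0.0, 'opening': 0.08552041483708293}
```

View pics/top0b.png

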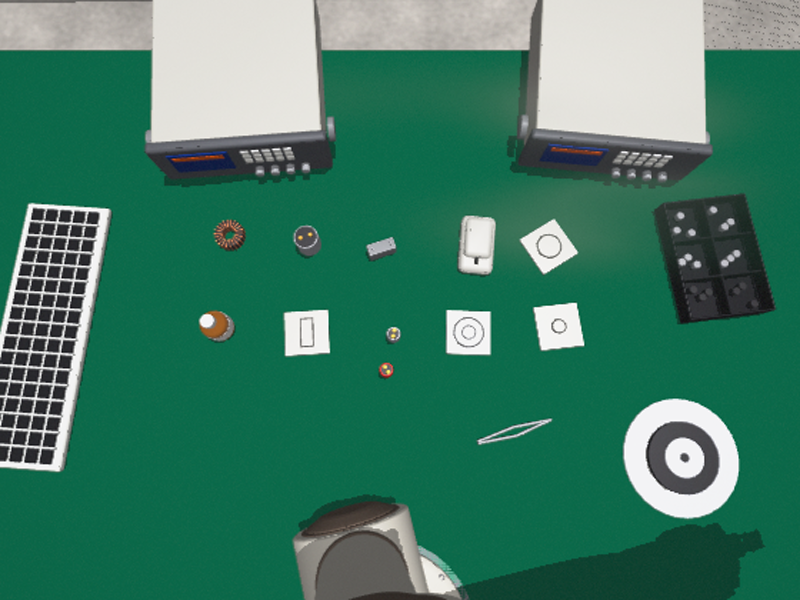

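View pics/scene0.png

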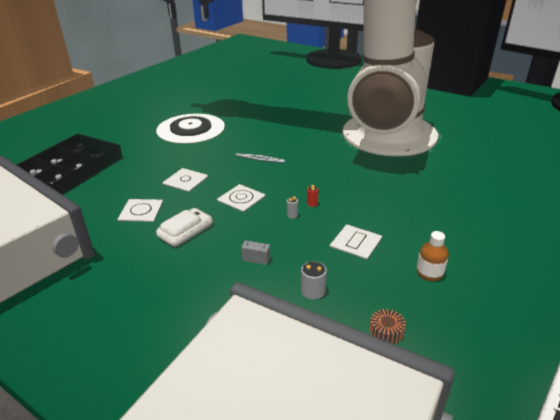

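```bash
python3 - <<'E'
from h import *
im=cv2.imread('pics/top0.png'); a=im[140:275,133:421]
b=cv2.resize(a,None,fx=2.75,fy=2.75,interpolation=cv2.INTER_CUBIC)
for k in range(0,288,20): cv2.putText(b,str(133+k),(int(k*2.75),8),0,.3,(0,255,255)); cv2.line(b,(int(k*2.75),10),(int(k*2.75),14),(0,255,255))
for k in range(0,135,20): cv2.putText(b,str(140+k),(0,int(k*2.75)+3),0,.3,(0,255,255))
cv2.imwrite('pics/c1.png',b)
w=(im.min(2)>170).astype(np.uint8)
n,l,s,_=cv2.connectedComponentsWithStats(w)
for i in range(1,n):
    x,y,ww,hh,ar=s[i]
    if 300<ar<2500 and 140<y<275:
        cs,_=cv2.findContours((l==i).astype(np.uint8),cv2.RETR_EXTERNAL,cv2.CHAIN_APPROX_NONE)
        r=cv2.minAreaRect(cs[0]); bp=cv2.boxPoints(r); W=[px2w('top',p,.004)[:2] for p in bp]
        e=W[1]-W[0]; print(np.round(r[0],1),np.round(np.mean(W,0),4),'side',round(np.linalg.norm(e),3),round(np.linalg.norm(W[2]-W[1]),3),'ang',round(np.degrees(np.arctan2(e[1],e[0]))%90,1))
for nm,p,z in(('instr',(235,117),0.0),('instrR',(330,117),0)): print(nm,px2w('top',p,z))
E
```

```text
[333.5 170.5] [ 0.5963 -0.1498] side 0.098 0.057 ang 84.3
[383.7 171.8] [ 0.5926 -0.2716] side 0.073 0.073 ang 33.8
[390.9 228. ] [ 0.4551 -0.2804] side 0.072 0.074 ang 9.4
[214.5 232.4] [0.4455 0.1345] side 0.072 0.072 ang 2.4
[327.5 232. ] [ 0.4459 -0.1308] side 0.069 0.071 ang 89.9
instr [0.73744232 0.09255259 0.        ]
instrR [ 0.73706434 -0.14620054  0.        ]
```

View pics/c1.png

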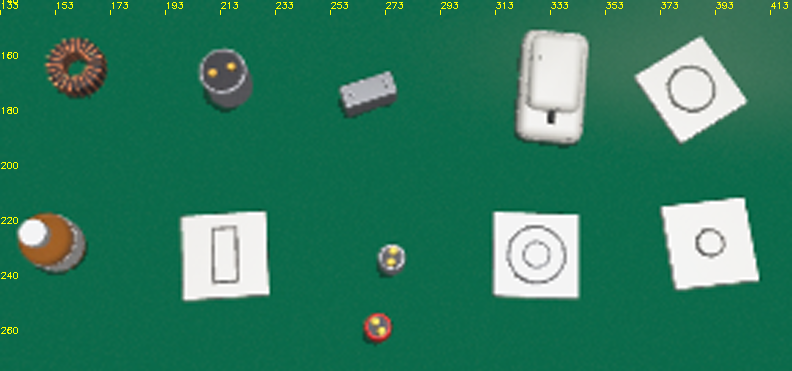

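```bash
python3 - <<'E'
from h import *
for n,p,z in(('toroid',(77,66),.022),('toroidbox',(76,67.5),.012),('large',(224,70),.046),('large_base',(226,93),.0),('film',(368,89),.03),('f1',(340,91),.03),('f2',(390,72),.03),('f3',(396,89),.03),('small',(391.5,255),.036),('red',(377,325),.036),('bottle',(33,233),.08),('bottletop',(67,250),.0),('rect1',(214,228),.004),('rect2',(236,226.5),.004),('rect3',(238,281),.004),('rect4',(214,283),.004),('cL',(691,89),.004),('cS',(710,242),.004),('cT',(536.5,254.5),.004)):
    print(n,np.round(px2w('top',(p[0]/2.75+133,p[1]/2.75+140),z),4))
print(get_calibration('wrist'))
E
```

```text
toroid [0.6074 0.2645 0.022 ]
toroidbox [0.6092 0.2683 0.012 ]
large [0.596  0.1329 0.046 ]
large_base [0.5892 0.1378 0.    ]
film [0.5838 0.0115 0.03  ]
f1 [0.5821 0.0355 0.03  ]
f2 [ 0.599  -0.0074  0.03  ]
f3 [ 0.5838 -0.0125  0.03  ]
small [ 0.4398 -0.0084  0.036 ]
red [0.3826 0.0035 0.036 ]
bottle [0.4518 0.2736 0.08  ]
bottletop [0.4496 0.2699 0.    ]
rect1 [0.4678 0.1438 0.004 ]
rect2 [0.469 0.125 0.004]
rect3 [0.4222 0.122  0.004 ]
rect4 [0.4206 0.1423 0.004 ]
cL [ 0.591  -0.2729  0.004 ]
cS [ 0.4548 -0.281   0.004 ]
cT [ 0.4443 -0.1321  0.004 ]
{'fx': 308.67141269168127, 'fy': 308.67141269168127, 'cx': 275.16014150527894, 'cy': 208.51329009021575, 'tool_from_camera': array([[-9.15958812e-04, -9.61395875e-01, -2.75167464e-01,
         7.07066109e-02],
       [ 9.99998933e-01, -1.19364072e-03,  8.41681725e-04,
        -3.32753399e-04],
       [-1.13764043e-03, -2.75166399e-01,  9.61395943e-01,
        -1.70179739e-01],
       [ 0.00000000e+00,  0.00000000e+00,  0.00000000e+00,
         1.00000000e+00]])}
```

Request:
servo_tool(moves=[[30.6,52.5,-8,-0.25],[30.6,52.5,-8,-0.25],[30.6,52.5,-8,-0.25],[30.6,52.5,-8,-0.25],[30.6,52.5,-8,-0.25],[30.6,52.5,-8,-0.25],[30.6,52.5,-8,-0.25],[30.6,52.5,-8,-0.25],[30.6,52.5,-8,-0.25],[30.6,52.5,-8,-0.25],[30.6,52.5,-8,-0.25],[30.6,52.5,-8,-0.25],[30.6,52.5,-8,-0.25],[30.6,52.5,-8,-0.25],[30.6,52.5,-8,-0.25],[30.6,52.5,-8,-0.25],[30.6,52.5,-8,-0.25],[30.6,52.5,-8,-0.25],[30.6,52.5,-8,-0.25],[30.6,52.5,-8,-0.25]], claw=0, force=30)

```text
time: 1.77
ee_pos: [0.4401, -0.0093, 0.1235]
tcp_rot: [180.0, -0.0, -0.3]
wrist_force: [0.4, -0.2, -0.9]
opening: 0.0853
grasp_force: 0.0
```

```bash
cat >> h.py <<'E'
from scipy.spatial.transform import Rotation as Ro
def wpx(uv,z,o):
    c=get_calibration('wrist'); T=np.array(c['tool_from_camera']); R=Ro.from_euler('xyz',o['tcp_rot'],degrees=True).as_matrix()
    d=R@T[:3,:3]@np.array([(uv[0]-c['cx'])/c['fx'],(uv[1]-c['cy'])/c['fy'],1]); p=R@T[:3,3]+o['ee_pos']; return p+d*(z-p[2])/d[2]
E
python3 - <<'E'
from h import *
o=get_obs(); save('wrist','w1.png'); print(o['time'],o['ee_pos'],o['tcp_rot'])
E
```

```text
1.7667 [ 0.44009695 -0.00932763  0.1234606 ] [ 1.79994752e+02 -2.43419923e-02 -2.86426172e-01]
```

View pics/w1.png

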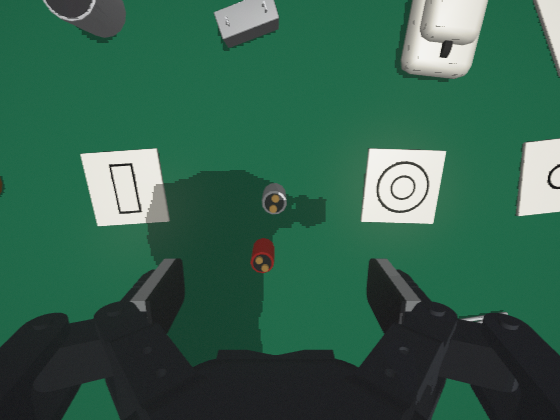

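The picture shows the silver small can's top at (274,202), the red look-alike at (263,259), the rectangle's centre at (125,188) and the toroid circles at (403,187).

```bash
python3 - <<'E'
from h import *
o=get_obs()
for n,p,z in(('small',(274,202),.036),('film',(247,14),.03),('fa',(215,20),.03),('fb',(272,-2),.03),('fc',(224,36),.03),('fd',(278,16),.03),('rect',(125,188.5),.004),('tor',(403,187),.004)): print(n,np.round(wpx(p,z,o),4))
E
```

```text
small [ 0.443 -0.008  0.036]
film [0.5879 0.0114 0.03  ]
fa [0.584  0.0357 0.03  ]
fb [ 0.5982 -0.0076  0.03  ]
fc [0.5731 0.0294 0.03  ]
fd [ 0.5864 -0.012   0.03  ]
rect [0.4488 0.1348 0.004 ]
tor [ 0.4486 -0.1315  0.004 ]
```

Request:
servo_tool(moves=[[0.2,0,-4,0],[0.2,0,-8,0],[0.2,0,-10.5,0],[0.2,0,-11.5,0],[0.2,0,-11.5,0],[0.2,0,-11.5,0]])

```text
time: 2.32
ee_pos: [0.4427, -0.0088, 0.0093]
tcp_rot: [180.0, -0.0, -0.2]
wrist_force: [0.3, -0.3, 1.0]
opening: 0.0852
grasp_force: 0.0
```

Request:
servo_tool(moves=[[0,0,0,0],[0,0,0,0],[0,0,0,0],[0,0,0,0],[0,0,0,0],[0,0,0,0],[0,0,0,0],[0,0,0,0],[0,0,0,0],[0,0,0,0]], claw=1)

```text
time: 3.15
ee_pos: [0.4425, -0.0083, 0.0083]
tcp_rot: [-180.0, -0.0, -0.2]
wrist_force: [-0.5, -0.0, 3.9]
opening: 0.0036
grasp_force: 29.4
```

```bash
python3 - <<'E'
from h import *
o=get_obs(); print(o['opening'],o['grasp_force'],o['ee_pos'])
save('wrist','w2.png'); save('top','t2.png'); im=cv2.imread('pics/t2.png')
cv2.imwrite('pics/t2b.png',np.vstack([cv2.imread('pics/w2.png')[100:],cv2.resize(im[180:270,220:360],(560,280))]))
E
```

```text
0.0035778121547895385 29.42358210682869 [ 0.44245204 -0.00830905  0.00833696]
```

View pics/t2b.png

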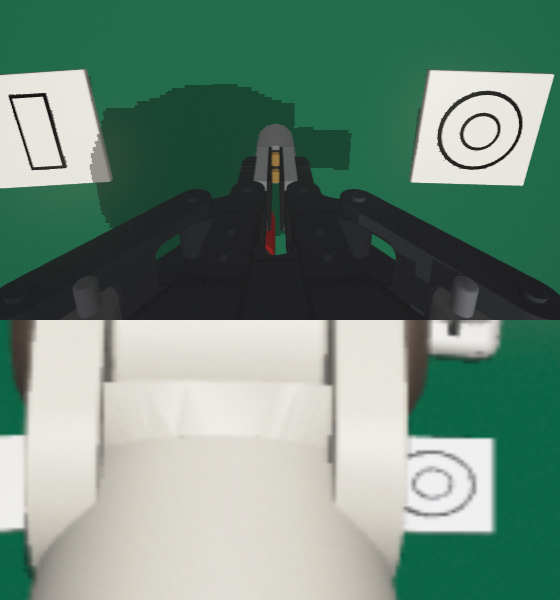

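```bash
python3 - <<'E'
from h import *
im=cv2.imread('pics/w2.png')
a=cv2.resize(im[200:370,210:340],None,fx=3.5,fy=3.5,interpolation=cv2.INTER_CUBIC)
cv2.imwrite('pics/w2c.png',a)
E
```

```text
(no output)
```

View pics/w2c.png

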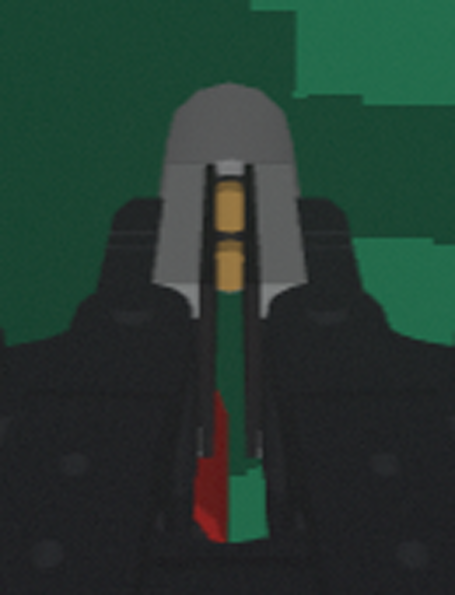

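```bash
python3 - <<'E'
from h import *
o=get_obs()
for z in(0,.02,.036,.06):
  print(z,[np.round(wpx(p,z,o)[:2],4) for p in((275,224),(275.5,246),(275.5,259),(275.5,277),(255,246),(295,246),(255,281),(297,281))])
for n in('scene',): save(n,'s3.png')
cv2.imwrite('pics/s3c.png',cv2.resize(cv2.imread('pics/s3.png')[130:270,210:390],None,fx=3.5,fy=3.5,interpolation=cv2.INTER_CUBIC))
E
```

```text
0 [array([ 0.4522, -0.0078]), array([ 0.4377, -0.0081]), array([ 0.4289, -0.008 ]), array([ 0.4163, -0.008 ]), array([0.4378, 0.0047]), array([ 0.4377, -0.0202]), array([0.4135, 0.0052]), array([ 0.4134, -0.0218])]
0.02 [array([ 0.459 , -0.0078]), array([ 0.4462, -0.0081]), array([ 0.4383, -0.008 ]), array([ 0.4271, -0.008 ]), array([0.4462, 0.0033]), array([ 0.4461, -0.0189]), array([0.4246, 0.0038]), array([ 0.4245, -0.0203])]
0.036 [array([ 0.4645, -0.0078]), array([ 0.4529, -0.008 ]), array([ 0.4459, -0.008 ]), array([ 0.4358, -0.008 ]), array([0.453 , 0.0021]), array([ 0.4529, -0.0178]), array([0.4336, 0.0026]), array([ 0.4335, -0.019 ])]
0.06 [array([ 0.4726, -0.0079]), array([ 0.463, -0.008]), array([ 0.4572, -0.008 ]), array([ 0.4488, -0.008 ]), array([4.631e-01, 4.000e-04]), array([ 0.463 , -0.0161]), array([0.4469, 0.0008]), array([ 0.4469, -0.0172])]
```

View pics/s3c.png

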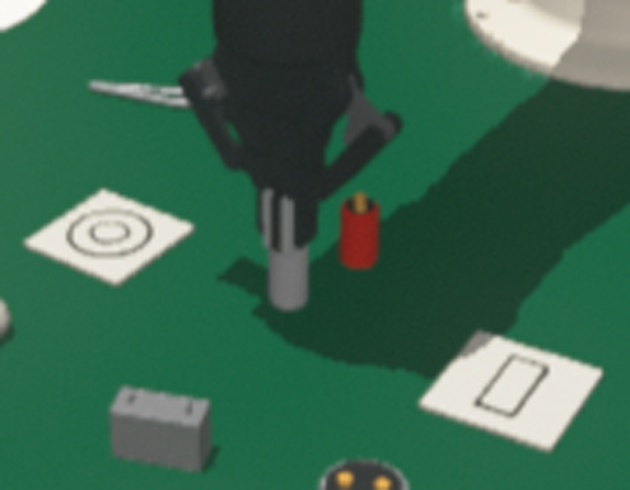

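```bash
python3 - <<'E'
from h import *
c=get_calibration('scene');K=np.array([[c['fx'],0,c['cx']],[0,c['fy'],c['cy']],[0,0,1.]])
P=np.array([[.4425,-.0083,z] for z in(0,.008,.036,.05,.08)]+[[.3826,.0035,0],[.3826,.0035,.036]])
u=cv2.projectPoints(P,np.array(c['rvec'],float),np.array(c['tvec'],float),K,None)[0][:,0]
print(np.round((u-[210,130])*3.5))
o=get_obs();T=np.array(get_calibration('wrist')['tool_from_camera']);Ti=np.linalg.inv(T);c=get_calibration('wrist')
for p in([0,0,0],[0,0,-.019],[0,0,-.03],[.011,.002,0],[.011,.002,-.03],[-.011,.002,0],[.011,.011,0]):
  q=Ti[:3,:3]@p+Ti[:3,3]; print(p,np.round((np.array([c['fx']*q[0]/q[2]+c['cx'],c['fy']*q[1]/q[2]+c['cy']])-[210,200])*3.5))
E
```

```text
[[284. 299.]
 [284. 288.]
 [284. 246.]
 [284. 224.]
 [284. 177.]
 [358. 256.]
 [359. 203.]]
[0, 0, 0] [231. 154.]
[0, 0, -0.019] [231. 202.]
[0, 0, -0.03] [231. 235.]
[0.011, 0.002, 0] [243.  93.]
[0.011, 0.002, -0.03] [246. 164.]
[-0.011, 0.002, 0] [242. 214.]
[0.011, 0.011, 0] [297.  93.]
```

```bash
python3 - <<'E'
from h import *
T=np.array(get_calibration('wrist')['tool_from_camera']);Ti=np.linalg.inv(T);c=get_calibration('wrist')
for h in(0,-.013,-.03,-.041,-.06):
 for x in(.011,-.011):
  q=Ti[:3,:3]@[x,-.0425,h]+Ti[:3,3]; print(h,x,np.round([c['fx']*q[0]/q[2]+c['cx'],c['fy']*q[1]/q[2]+c['cy']]))
E
```

```text
0 0.011 [203. 227.]
0 -0.011 [205. 261.]
-0.013 0.011 [198. 235.]
-0.013 -0.011 [200. 271.]
-0.03 0.011 [189. 247.]
-0.03 -0.011 [193. 287.]
-0.041 0.011 [183. 256.]
-0.041 -0.011 [187. 299.]
-0.06 0.011 [169. 277.]
-0.06 -0.011 [174. 324.]
```

The fingertips are just above the can: they hold its terminals, at about z=0.036. The wrist images (open and shut) also put the real tips about 28 mm behind the stated TCP. I'll allow for that: open, go lower and regrip.

Request:
servo_tool(moves=[[0,0,0,0],[0,0,0,0],[0,0,0,0],[0,0,0,0],[0,0,0,0],[0,0,0,0],[0,0,0,0],[0,0,0,0],[0,0,-1,0],[0,0,-2,0],[0,0,-2.4,0],[0,0,-2.4,0],[0,0,-2.4,0]], claw=0)

```text
time: 4.38
ee_pos: [0.4419, -0.0083, -0.0164]
tcp_rot: [180.0, 0.1, -0.2]
wrist_force: [0.9, 0.5, 0.2]
opening: 0.0855
grasp_force: 0.0
```

Request:
servo_tool(moves=[[0,0,0,0],[0,0,0,0],[0,0,0,0],[0,0,0,0],[0,0,0,0],[0,0,0,0],[0,0,0,0],[0,0,0,0],[0,0,0,0],[0,0,0,0]], claw=1)

```text
time: 5.22
ee_pos: [0.4426, -0.0083, -0.0155]
tcp_rot: [-180.0, -0.0, -0.2]
wrist_force: [-1.4, 0.1, 4.2]
opening: 0.0209
grasp_force: 29.5
```

Request:
servo_tool(moves=[[0,0,2,0],[0,0,5,0],[0.2,-4,6,0],[0.4,-8,6,0],[0.6,-12,6,0],[0.8,-16,6,0],[1,-20,6,0],[1.2,-23,6,0],[1.4,-26,6,0],[1.4,-27.2,6,0],[1.4,-27.2,6,0],[1.4,-27.2,4,0],[1.4,-27.2,2,0],[1.4,-27.2,1,0],[1.4,-27.2,1,0],[1.4,-27.2,1,0]])

```text
time: 6.55
ee_pos: [0.4562, -0.2794, -0.0058]
tcp_rot: [-180.0, 0.0, -0.1]
wrist_force: [0.5, -0.6, 1.2]
opening: 0.021
grasp_force: 29.5
```

```bash
python3 - <<'E'
from h import *
o=get_obs(); print(o['ee_pos'],o['tcp_rot'],o['opening'],o['grasp_force'])
save('wrist','w4.png'); save('scene','s4.png')
cv2.imwrite('pics/w4b.png',np.vstack([cv2.imread('pics/w4.png')[120:],cv2.resize(cv2.imread('pics/s4.png')[130:210,120:280],(560,280))]))
E
```

```text
[ 0.4561825  -0.27937298 -0.00584126] [-1.79963216e+02  4.80958489e-02 -1.33008521e-01] 0.021009790272891366 29.52015459537506
```

View pics/w4b.png

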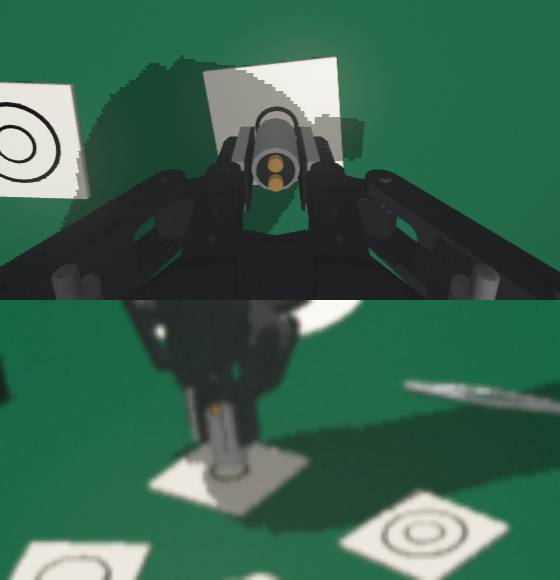

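Request:
servo_tool(moves=[[0,0,-0.3,0],[0,0,-0.55,0],[0,0,-0.6,0],[0,0,-0.6,0],[0,0,-0.6,0]])

```text
time: 7.07
ee_pos: [0.4566, -0.2804, -0.0115]
tcp_rot: [180.0, -0.0, -0.2]
wrist_force: [1.3, 0.3, 2.6]
opening: 0.0209
grasp_force: 29.7
```

```bash
python3 - <<'E'
from h import *
o=get_obs(); print(o['wrist_force'],o['ee_pos']); o['ee_pos']=np.array([.45618,-.27937,-.00584])
print(wpx((276,227),.004,o), 'minus .011 in x gives centre')
E
```

```text
[1.29574015 0.33023854 2.55086756] [ 0.45658427 -0.28038635 -0.01152456]
[ 0.47035388 -0.27944504  0.004     ] minus .011 in x gives centre
```

Request:
servo_tool(moves=[[0,0,0,0],[0,0,0,0],[0,0,0,0],[0,0,0,0],[0,0,0,0],[0,0,0,0],[0,0,3,0],[0,0,7,0],[0,0,11,0],[0,0,13,0]], claw=0)

```text
time: 7.9
ee_pos: [0.4573, -0.2809, 0.1231]
tcp_rot: [179.9, -0.2, -0.2]
wrist_force: [0.4, -0.6, 0.2]
opening: 0.0855
grasp_force: 0.0
```

Request:
servo_tool(moves=[[12.9,29.2,0,-1.24],[12.9,29.2,0,-1.24],[12.9,29.2,0,-1.24],[12.9,29.2,0,-1.24],[12.9,29.2,0,-1.24],[12.9,29.2,0,-1.24],[12.9,29.2,0,-1.24],[12.9,29.2,0,-1.24],[12.9,29.2,0,-1.24],[12.9,29.2,0,-1.24],[12.9,29.2,0,-1.24],[12.9,29.2,0,-1.24],[12.9,29.2,0,-1.24],[12.9,29.2,0,-1.24]])

```text
time: 9.07
ee_pos: [0.3675, -0.2792, 0.12]
tcp_rot: [-168.5, 2.5, -44.9]
wrist_force: [-0.2, -0.3, 0.4]
opening: 0.0855
grasp_force: 0.0
```

```bash
python3 - <<'E'
from h import *
o=get_obs(); print(o['time'],o['ee_pos'],o['tcp_rot'],o['opening'])
save('wrist','w5.png'); save('top','t5.png')
cv2.imwrite('pics/w5b.png',np.vstack([cv2.imread('pics/w5.png')[100:380],cv2.resize(cv2.imread('pics/t5.png')[140:270,180:440],(560,280))]))
E
```

```text
9.0667 [ 0.367498   -0.27924758  0.11998187] [-168.52883645    2.54453375  -44.92458619] 0.08554315175522008
```

View pics/w5b.png

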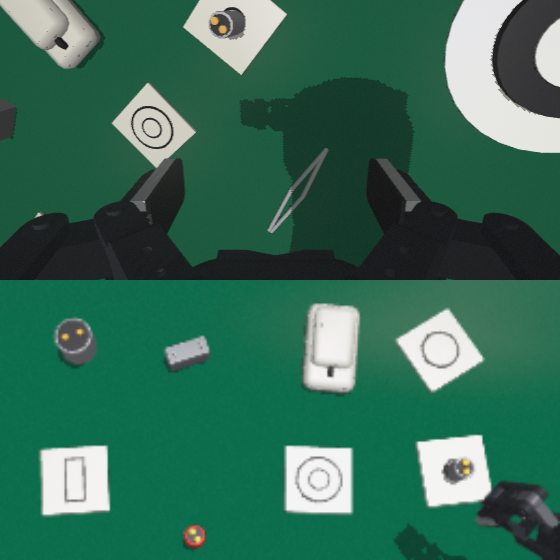

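```bash
python3 - <<'E'
from h import *
print(np.round(get_obs()['q'],1))
E
```

```text
[-45.1  -5.9 -10.6  87.8  11.4 179.9]
```

Request:
servo_tool(moves=[[0,0,2,0.4],[0,0,2,0.8],[0,0,2,1.2],[0,0,2,1.24],[0,0,2,1.24],[0,0,2,1.24],[0,0,2,1.24]])

```text
time: 9.75
ee_pos: [0.3689, -0.2788, 0.14]
tcp_rot: [-168.5, 2.5, 5.7]
wrist_force: [-0.2, 0.0, -0.4]
opening: 0.0854
grasp_force: 0.0
```

```bash
python3 - <<'E'
from h import *
print(np.round(get_obs()['q'],1))
E
```

```text
[-4.110e+01  2.900e+00 -1.000e-01  9.710e+01  6.000e+00  1.329e+02]
```

The big turn drove joint 6 into its limit, which left the commanded pose tilted by about 12°. Mirroring that at the opposite limit of joint 6 should undo it. I'll turn there now, well clear of everything.

Request:
servo_tool(moves=[[0,0,0,2.4],[0,0,0,2.4],[0,0,0,2.4],[0,0,0,2.4],[0,0,0,2.4],[0,0,0,2.4],[0,0,0,2.4],[0,0,0,2.4],[0,0,0,2.4],[0,0,0,2.4],[0,0,0,2.4],[0,0,0,2.4],[0,0,0,2.4],[0,0,0,2.4],[0,0,0,2.4],[0,0,0,2.4],[0,0,0,2.4],[0,0,0,2.4],[0,0,0,2.4],[0,0,0,2.4]])

```text
time: 11.42
ee_pos: [0.3687, -0.2783, 0.1404]
tcp_rot: [-168.5, 2.6, 143.3]
wrist_force: [-0.3, -0.4, 0.0]
opening: 0.0859
grasp_force: 0.0
```

Request:
servo_tool(moves=[[0,0,0,2.4],[0,0,0,2.4],[0,0,0,2.4],[0,0,0,2.4],[0,0,0,2.4],[0,0,0,2.4],[0,0,0,2.4],[0,0,0,2.4],[0,0,0,2.4],[0,0,0,2.4],[0,0,0,2.4],[0,0,0,2.4],[0,0,0,2.4],[0,0,0,2.4],[0,0,0,2.4],[0,0,0,2.4],[0,0,0,2.4],[0,0,0,2.4],[0,0,0,2.4],[0,0,0,2.4]])

```text
time: 13.08
ee_pos: [0.3688, -0.2789, 0.1399]
tcp_rot: [-168.5, 2.5, -79.2]
wrist_force: [0.5, 0.1, -0.1]
opening: 0.0854
grasp_force: 0.0
```

```bash
cat > st.py <<'E'
from h import *
o=get_obs(); R=Ro.from_euler('xyz',o['tcp_rot'],degrees=True).as_matrix()
print(round(o['time'],2),np.round(o['q'],1),np.round(o['ee_pos'],4),np.round(o['tcp_rot'],1),'tilt',np.round(np.degrees(np.arccos(-R[2,2])),2))
E
python3 st.py
```

```text
13.08 [ -44.4  -13.3  -14.9   83.8   10.8 -144.5] [ 0.3688 -0.2789  0.1399] [-168.5    2.5  -79.2] tilt 11.75
```

Request:
servo_tool(moves=[[0,0,0,1],[0,0,0,1],[0,0,0,1],[0,0,0,1],[0,0,0,1],[0,0,0,1],[0,0,0,1],[0,0,0,1]])

```text
time: 13.75
ee_pos: [0.4067, -0.2241, 0.1395]
tcp_rot: [-173.0, 2.8, -33.7]
wrist_force: [0.0, -0.3, 0.9]
opening: 0.0855
grasp_force: 0.0
```

```bash
python3 st.py
```

```text
13.75 [ -33.6   -4.7   -7.    90.5    7.  -179.9] [ 0.4067 -0.2241  0.1395] [-173.     2.8  -33.7] tilt 7.58
```

Request:
servo_tool(moves=[[0,0,0,0.3],[0,0,0,0.3],[0,0,0,0.3],[0,0,0,0.3]])

```text
time: 14.08
ee_pos: [0.4381, -0.1471, 0.1394]
tcp_rot: [-175.9, 2.9, -21.4]
wrist_force: [0.4, -0.0, 0.4]
opening: 0.0851
grasp_force: 0.0
```

```bash
python3 st.py
```

```text
14.08 [ -21.3   -4.7   -6.9   90.8    4.1 -179.9] [ 0.4381 -0.1471  0.1394] [-175.9    2.9  -21.4] tilt 5.04
```

Request:
servo_tool(moves=[[0,0,0,0.4],[0,0,0,0.4],[0,0,0,0.4],[0,0,0,0.4],[0,0,0,0.4],[0,0,0,0.4]])

```text
time: 14.58
ee_pos: [0.4499, -0.0331, 0.1392]
tcp_rot: [-179.5, 3.2, -4.6]
wrist_force: [-0.1, -0.2, -1.0]
opening: 0.0853
grasp_force: 0.0
```

```bash
python3 st.py
```

```text
14.58 [  -4.5   -5.9   -7.9   91.2    0.5 -179.9] [ 0.4499 -0.0331  0.1392] [-179.5    3.2   -4.6] tilt 3.19
```

Request:
servo_tool(moves=[[0,0,0,-2.14],[0,0,0,-2.14],[0,0,0,-2.14],[0,0,0,-2.14],[0,0,0,-2.14],[0,0,0,-2.14],[0,0,0,-2.14],[0,0,0,-2.14],[0,0,0,-2.14],[0,0,0,-2.14],[0,0,0,-2.14],[0,0,0,-2.14],[0,0,0,-2.14],[0,0,0,-2.14],[0,0,0,-2.14],[0,0,0,-2.14],[0,0,0,-2.14],[0,0,0,-2.14],[0,0,0,-2.14],[0,0,0,-2.14]])

```text
time: 16.25
ee_pos: [0.4496, -0.0345, 0.1393]
tcp_rot: [-179.5, 3.2, -127.1]
wrist_force: [-0.4, 0.2, 0.1]
opening: 0.0852
grasp_force: 0.0
```

Request:
servo_tool(moves=[[2,1,0,-2.14],[4,2,0,-2.14],[6,3,0,-2.14],[8,4,0,-2.14],[10,4.5,0,-2.14],[12,4.5,0,-2.14],[13.4,4.5,0,-2.14],[13.4,4.5,0,-2.14],[13.4,4.5,0,-2.14],[13.4,4.5,0,-2.14],[13.4,4.5,0,-2.14],[13.4,4.5,0,-2.14],[13.4,4.5,0,-2.14],[13.4,4.5,0,-2.14],[13.4,4.5,0,-2.14],[13.4,4.5,0,-2.14],[13.4,4.5,0,-2.14],[13.4,4.5,0,-2.14],[13.4,4.5,0,-2.14],[13.4,4.5,0,-2.14]])

```text
time: 17.92
ee_pos: [0.5835, 0.0103, 0.1392]
tcp_rot: [-179.5, 3.2, 110.3]
wrist_force: [-0.4, -0.3, -0.2]
opening: 0.0854
grasp_force: 0.0
```

```bash
cat >> st.py <<'E'
print('ztool',np.round(R[:,2],3),'pad xy (42mm back)',np.round(o['ee_pos']-.042*R[:,2],4),'close dir',np.round(np.degrees(np.arctan2(R[1,1],R[0,1]))%180,1))
E
python3 st.py; python3 - <<'E'
from h import *
save('wrist','w6.png')
E
```

```text
17.92 [ 2.7  8.2  6.4 87.7 -3.1 72.4] [0.5835 0.0103 0.1392] [-179.5    3.2  110.3] tilt 3.19
ztool [ 0.011 -0.054 -0.998] pad xy (42mm back) [0.583  0.0126 0.1811] close dir 20.3
```

View pics/w6.png

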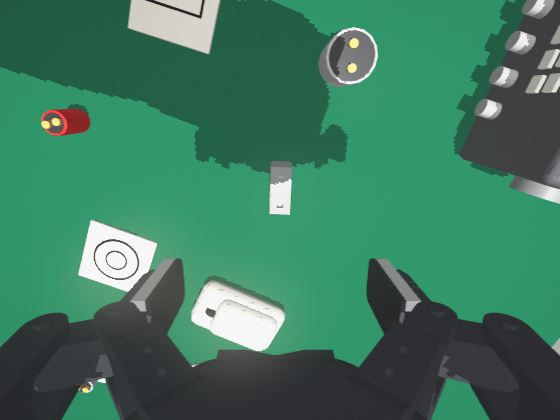

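```bash
python3 - <<'E'
from h import *
o=get_obs()
for n,p,z in(('film',(281,188),.03),('a',(281.5,162),.03),('b',(280,214),.03),('large',(352,56),.046),('tor',(116,259),.004)): print(n,np.round(wpx(p,z,o),4))
E
```

```text
film [0.5873 0.0155 0.03  ]
a [0.5792 0.0382 0.03  ]
b [ 0.5953 -0.0088  0.03  ]
large [0.5998 0.1351 0.046 ]
tor [ 0.4479 -0.1299  0.004 ]
```

Request:
servo_tool(moves=[[0.3,0,-4,0],[0.3,0,-8,0],[0.3,0,-12,0],[0.3,0,-14.5,0],[0.3,0,-15.8,0],[0.3,0,-15.8,0],[0.3,0,-15.8,0]])

```text
time: 18.55
ee_pos: [0.5868, 0.0102, -0.0178]
tcp_rot: [-179.6, 3.2, 110.1]
wrist_force: [-0.6, -0.8, 0.1]
opening: 0.0854
grasp_force: 0.0
```

Request:
servo_tool(moves=[[0,0,0,0],[0,0,0,0],[0,0,0,0],[0,0,0,0],[0,0,0,0],[0,0,0,0],[0,0,0,0],[0,0,0,0],[0,0,0,0]], claw=1)

```text
time: 19.3
ee_pos: [0.5869, 0.0103, -0.018]
tcp_rot: [-179.6, 3.2, 110.0]
wrist_force: [-0.6, 0.7, 5.4]
opening: 0.0192
grasp_force: 31.2
```

```bash
python3 st.py
```

```text
19.3 [ 2.7 10.9 -7.9 70.6 -3.2 72.7] [ 0.5869  0.0103 -0.018 ] [-179.6    3.2  110. ] tilt 3.21
ztool [ 0.013 -0.055 -0.998] pad xy (42mm back) [0.5864 0.0125 0.0239] close dir 20.0
```

Request:
servo_tool(moves=[[0,0,3,0],[0,0,6,0],[-1,1,8,0.12],[-3,3,8,0.24],[-5,5,8,0.36],[-7,7,8,0.48],[-9,9,8,0.6],[-11,10.5,8,0.72],[-12.5,12,8,0.84],[-13.7,12.4,8,0.96],[-13.7,12.4,8,1.08],[-13.7,12.4,6,1.2],[-13.7,12.4,4,1.26],[-13.7,12.4,2,1.26],[-13.7,12.4,1,1.26],[-13.7,12.4,1,1.26],[-13.7,12.4,1,1.26]])

```text
time: 20.72
ee_pos: [0.4492, 0.1342, -0.0086]
tcp_rot: [-179.5, 3.1, -177.8]
wrist_force: [-0.2, 0.8, -0.2]
opening: 0.0195
grasp_force: 30.5
```

```bash
python3 st.py;python3 - <<'E'
from h import *
save('wrist','w7.png'); save('scene','s7.png')
cv2.imwrite('pics/w7b.png',np.vstack([cv2.imread('pics/w7.png')[120:],cv2.resize(cv2.imread('pics/s7.png')[180:270,280:460],(560,280))]))
E
```

```text
20.72 [ 17.5  -8.  -26.2  68.9  -1.3  15.3] [ 0.4492  0.1342 -0.0086] [-179.5    3.1 -177.8] tilt 3.15
ztool [ 0.055 -0.006 -0.998] pad xy (42mm back) [0.4469 0.1344 0.0333] close dir 92.1
```

View pics/w7b.png

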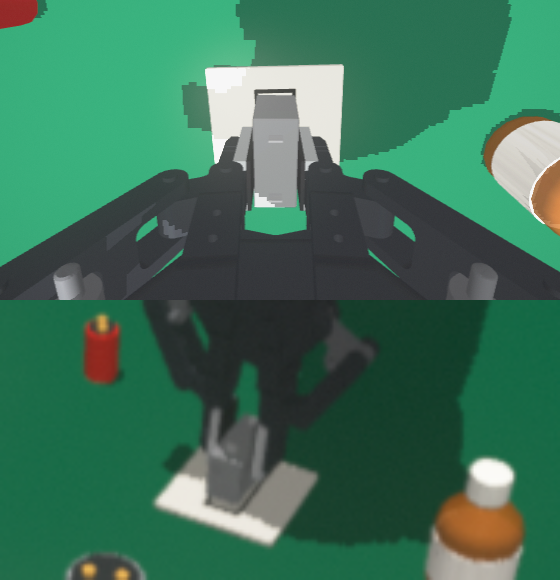

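Over its rectangle the film capacitor is lined up well, about 5 mm above the tile.

Request:
servo_tool(moves=[[0,0,-0.3,0],[0,0,-0.55,0],[0,0,-0.6,0],[0,0,-0.6,0],[0,0,-0.6,0]])

```text
time: 21.23
ee_pos: [0.45, 0.1344, -0.014]
tcp_rot: [-179.6, 3.2, -177.8]
wrist_force: [-0.0, -1.7, 4.4]
opening: 0.0198
grasp_force: 31.0
```

Request:
servo_tool(moves=[[0,0,0,0],[0,0,0,0],[0,0,0,0],[0,0,0,0],[0,0,0,0],[0,0,0,0],[0,0,0,0],[0,0,3,0],[0,0,7,0],[0,0,11,0],[0,0,14,0],[0,0,14,0]], claw=0)

```text
time: 22.23
ee_pos: [0.452, 0.1351, 0.1321]
tcp_rot: [-179.7, 3.7, -177.8]
wrist_force: [-0.4, 0.5, 0.5]
opening: 0.0852
grasp_force: 0.0
```

```bash
python3 st.py
```

```text
22.23 [ 17.5 -10.4 -12.7  84.3  -1.3  15.3] [0.452  0.1351 0.1321] [-179.7    3.7 -177.8] tilt 3.68
ztool [ 0.064 -0.003 -0.998] pad xy (42mm back) [0.4493 0.1352 0.174 ] close dir 92.1
```

Request:
servo_tool(moves=[[4,0,0,0],[8,0,0,0],[12,0,0,0],[15,0,0,0],[15,0,0,0],[15,0,0,0],[15,0,-4,0],[15,0,-8,0],[15,0,-11,0],[15,0,-13,0],[15,0,-13.6,0],[15,0,-13.6,0],[15,0,-13.6,0]])

```text
time: 23.32
ee_pos: [0.5997, 0.1345, -0.009]
tcp_rot: [-179.6, 3.3, -177.8]
wrist_force: [0.8, 0.8, -0.8]
opening: 0.0855
grasp_force: 0.0
```

Request:
servo_tool(moves=[[0,0,0,0],[0,0,0,0],[0,0,0,0],[0,0,0,0],[0,0,0,0],[0,0,0,0],[0,0,0,0],[0,0,0,0],[0,0,0,0]], claw=1)

```text
time: 24.07
ee_pos: [0.6001, 0.1344, -0.0095]
tcp_rot: [-179.6, 3.3, -177.8]
wrist_force: [-1.6, -0.0, 6.3]
opening: 0.039
grasp_force: 30.0
```

```bash
python3 st.py
```

```text
24.07 [13.2 11.7 -6.1 69.1 -1.  11. ] [ 0.6001  0.1344 -0.0095] [-179.6    3.3 -177.8] tilt 3.28
ztool [ 0.057 -0.005 -0.998] pad xy (42mm back) [0.5977 0.1347 0.0324] close dir 92.2
```

Request:
servo_tool(moves=[[0,0,3,0],[0,0,6,0],[0,-2,8,0],[-0.1,-6,8,0],[-0.1,-10,8,0],[-0.2,-14,8,0],[-0.2,-18,8,0],[-0.2,-22,8,0],[-0.3,-26,8,0],[-0.3,-30,8,0],[-0.4,-34,8,0],[-0.4,-38,8,0],[-0.4,-40.7,8,0],[-0.4,-40.7,8,0],[-0.4,-40.7,5,0],[-0.4,-40.7,2.5,0],[-0.4,-40.7,1,0],[-0.4,-40.7,1,0],[-0.4,-40.7,1,0]])

```text
time: 25.65
ee_pos: [0.595, -0.2722, -0.001]
tcp_rot: [-179.6, 3.1, -177.8]
wrist_force: [0.1, 0.7, -0.3]
opening: 0.0392
grasp_force: 31.2
```

```bash
python3 st.py;python3 - <<'E'
from h import *
save('wrist','w8.png'); save('scene','s8.png')
cv2.imwrite('pics/w8b.png',np.vstack([cv2.imread('pics/w8.png')[120:],cv2.resize(cv2.imread('pics/s8.png')[160:250,80:260],(560,280))]))
E
```

```text
25.65 [-25.1  16.9   1.1  71.3   1.1 -27.2] [ 0.595  -0.2722 -0.001 ] [-179.6    3.1 -177.8] tilt 3.11
ztool [ 0.054 -0.005 -0.999] pad xy (42mm back) [ 0.5928 -0.272   0.0409] close dir 92.2
```

View pics/w8b.png

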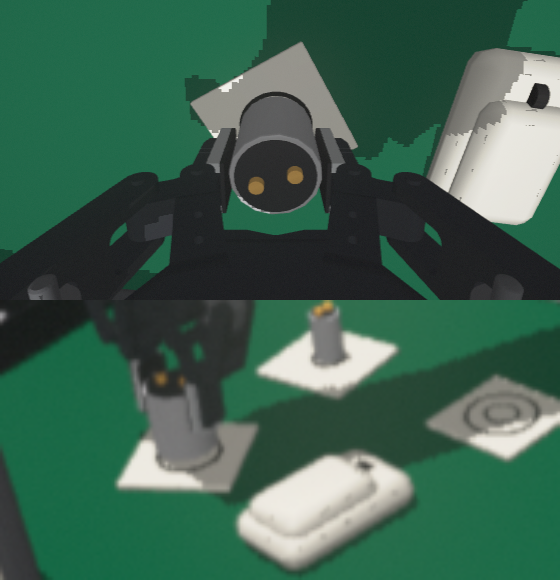

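The large can is over its circle and clear of the mouse. I'll lower it and let go.

Request:
servo_tool(moves=[[0,0,-0.3,0],[0,0,-0.55,0],[0,0,-0.6,0],[0,0,-0.6,0],[0,0,-0.6,0]])

```text
time: 26.17
ee_pos: [0.5959, -0.2728, -0.0061]
tcp_rot: [-179.5, 3.2, -177.8]
wrist_force: [1.5, 1.4, 3.3]
opening: 0.039
grasp_force: 31.5
```

Request:
servo_tool(moves=[[0,0,0,0],[0,0,0,0],[0,0,0,0],[0,0,0,0],[0,0,0,0],[0,0,0,0],[0,0,0,0],[0,0,3,0],[0,0,7,0],[0,0,11,0],[0,0,14,0],[0,0,14,0]], claw=0)

```text
time: 27.17
ee_pos: [0.5979, -0.2738, 0.1415]
tcp_rot: [-179.3, 3.7, -177.8]
wrist_force: [1.5, -0.9, 1.4]
opening: 0.0856
grasp_force: 0.0
```

```bash
python3 st.py
```

```text
27.17 [-25.1  15.1  14.7  86.    1.1 -27.2] [ 0.5979 -0.2738  0.1415] [-179.3    3.7 -177.8] tilt 3.76
ztool [ 0.065 -0.01  -0.998] pad xy (42mm back) [ 0.5951 -0.2734  0.1834] close dir 92.1
```

Request:
servo_tool(moves=[[0,4,0,0],[0,8,0,0],[0,12,0,0],[0,16,0,0],[0,20,0,0],[0,24,0,0],[0,28,0,0],[0.2,32,0,0],[0.4,36,0,0],[0.6,40,0,0],[0.8,44,0,0],[1,48,0,0],[1.2,52,0,0],[1.4,53.8,0,0],[1.4,53.8,0,0],[1.4,53.8,0,0],[1.4,53.8,0,0]])

```text
time: 28.58
ee_pos: [0.6094, 0.2647, 0.1332]
tcp_rot: [-179.5, 3.1, -177.8]
wrist_force: [0.7, 0.1, -0.6]
opening: 0.0855
grasp_force: 0.0
```

```bash
python3 st.py;python3 - <<'E'
from h import *
save('wrist','w9.png'); save('top','t9.png')
cv2.imwrite('pics/w9b.png',np.vstack([cv2.imread('pics/w9.png')[60:360],cv2.resize(cv2.imread('pics/t9.png')[143:268,190:440],(560,280))]))
E
```

```text
28.58 [24.2 17.1 16.2 86.4 -1.6 22. ] [0.6094 0.2647 0.1332] [-179.5    3.1 -177.8] tilt 3.18
ztool [ 0.055 -0.006 -0.998] pad xy (42mm back) [0.6071 0.265  0.1751] close dir 92.1
```

View pics/w9b.png

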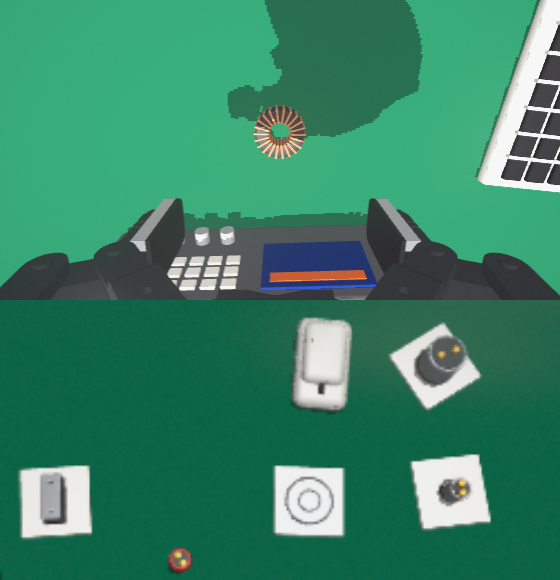

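```bash
python3 - <<'E'
from h import *
o=get_obs()
print(wpx((280,191),.020,o),wpx((231,285),.0,o))
E
```

```text
[0.61080134 0.26787497 0.02      ] [ 7.28266045e-01  2.17561137e-01 -5.55111512e-17]
```

Request:
servo_tool(moves=[[0.1,0.1,-4,0],[0.1,0.1,-8,0],[0.1,0.1,-12,0],[0.1,0.1,-14.5,0],[0.1,0.1,-15.7,0],[0.1,0.1,-15.7,0],[0.1,0.1,-15.7,0]])

```text
time: 29.27
ee_pos: [0.611, 0.2658, -0.0225]
tcp_rot: [-179.6, 3.2, -177.9]
wrist_force: [-0.1, 0.3, 0.4]
opening: 0.0855
grasp_force: 0.0
```

Request:
servo_tool(moves=[[0,0,0,0],[0,0,0,0],[0,0,0,0],[0,0,0,0],[0,0,0,0],[0,0,0,0],[0,0,0,0],[0,0,0,0],[0,0,0,0]], claw=1)

```text
time: 30.02
ee_pos: [0.6116, 0.2667, -0.0214]
tcp_rot: [-179.6, 3.3, -177.8]
wrist_force: [-0.8, -1.3, 7.2]
opening: 0.0458
grasp_force: 30.1
```

```bash
python3 st.py
```

```text
30.02 [24.3 19.2  1.7 69.6 -1.6 22.1] [ 0.6116  0.2667 -0.0214] [-179.6    3.3 -177.8] tilt 3.35
ztool [ 0.058 -0.005 -0.998] pad xy (42mm back) [0.6091 0.2669 0.0205] close dir 92.1
```

Request:
servo_tool(moves=[[0,0,3,0],[0,0,6,0],[0,-2,9,0],[-1,-6,9,0],[-2.5,-10,9,0],[-4,-14,9,0],[-6,-18,9,0],[-8,-21,9,0],[-10,-24,9,0],[-12,-27,9,0],[-14,-30,9,0],[-15,-34,9,0],[-16,-37.5,9,0],[-16.2,-39.8,8,0],[-16.2,-39.8,8,0],[-16.2,-39.8,5,0],[-16.2,-39.8,2.5,0],[-16.2,-39.8,1,0],[-16.2,-39.8,1,0],[-16.2,-39.8,1,0]])

```text
time: 31.68
ee_pos: [0.4484, -0.1313, -0.0133]
tcp_rot: [-179.6, 3.1, -177.8]
wrist_force: [-0.3, 0.2, -0.5]
opening: 0.046
grasp_force: 31.1
```

```bash
python3 st.py;python3 - <<'E'
from h import *
save('wrist','w10.png'); save('scene','s10.png')
cv2.imwrite('pics/w10b.png',np.vstack([cv2.imread('pics/w10.png')[120:],cv2.resize(cv2.imread('pics/s10.png')[150:240,160:340],(560,280))]))
E
```

```text
31.68 [-16.7  -8.3 -27.   68.2   0.6 -18.9] [ 0.4484 -0.1313 -0.0133] [-179.6    3.1 -177.8] tilt 3.17
ztool [ 0.055 -0.005 -0.998] pad xy (42mm back) [ 0.4461 -0.1311  0.0286] close dir 92.2
```

View pics/w10b.png

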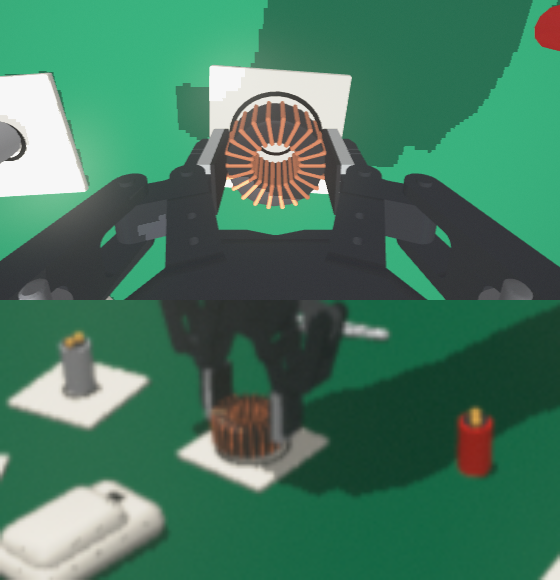

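The toroid is over its circles and upright. I'll lower it and let go.

Request:
servo_tool(moves=[[0,0,-0.3,0],[0,0,-0.55,0],[0,0,-0.6,0],[0,0,-0.6,0],[0,0,-0.6,0]])

```text
time: 32.2
ee_pos: [0.4498, -0.132, -0.0179]
tcp_rot: [-179.5, 3.3, -177.8]
wrist_force: [-1.5, 0.8, 8.9]
opening: 0.046
grasp_force: 31.9
```

Request:
servo_tool(moves=[[0,0,0,0],[0,0,0,0],[0,0,0,0],[0,0,0,0],[0,0,0,0],[0,0,0,0],[0,0,0,0],[0,0,3,0],[0,0,7,0],[0,0,11,0],[0,0,14,0],[-4,0,16,0],[-8,0,16,0],[-12,0,16,0],[-15,0,16,0],[-15,0,16,0]], claw=0)

```text
time: 33.53
ee_pos: [0.295, -0.1315, 0.1411]
tcp_rot: [-179.5, 3.2, -177.9]
wrist_force: [0.8, -0.0, 0.2]
opening: 0.0854
grasp_force: 0.0
```

```bash
python3 st.py;python3 - <<'E'
from h import *
save('top','t11.png')
b=cv2.resize(cv2.imread('pics/t11.png')[140:275,133:421],None,fx=2.75,fy=2.75,interpolation=cv2.INTER_CUBIC)
cv2.imwrite('pics/t11b.png',b)
E
```

```text
33.53 [-25.  -30.9 -26.4  91.5   1.  -27.1] [ 0.295  -0.1315  0.1411] [-179.5    3.2 -177.9] tilt 3.25
ztool [ 0.056 -0.007 -0.998] pad xy (42mm back) [ 0.2926 -0.1312  0.183 ] close dir 92.1
```

View pics/t11b.png

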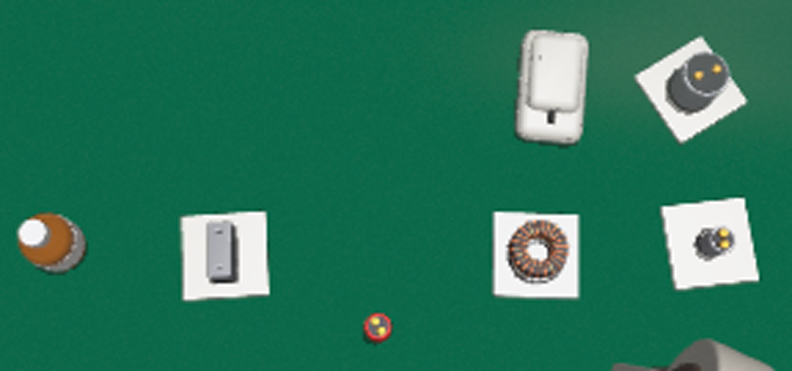

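```bash
python3 - <<'E'
from h import *
for n,p,z in(('toroid .4451 -.1315',(538.5,249.5),.026),('large .592 -.272',(707.5,74),.05),('film .4455 .1342',(220,249),.034),('small .455 -.2807',(723,238.5),.04)):
    print(n,np.round(px2w('top',(p[0]/2.75+133,p[1]/2.75+140),z),4))
E
```

```text
toroid .4451 -.1315 [ 0.4455 -0.131   0.026 ]
large .592 -.272 [ 0.5905 -0.2745  0.05  ]
film .4455 .1342 [0.4454 0.1334 0.034 ]
small .455 -.2807 [ 0.4524 -0.2814  0.04  ]
```

All four parts measure within 3 mm of their tile centres, and the mouse and bottle are where they stood.

```bash
python3 -c "
from workcell import *
print(job_done())"
```

```text
the job is handed in; nothing more can be done
None
```

I set all four parts upright on their matching tiles, within about 3 mm of centre by the top camera, left the mouse, bottle and red look-alike where they stood, and handed the job in at about 34 s; no verdict came back.

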